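# Ratchet the engraving table up to its stand-off and prove it with the stepped gauge

### The arm

A 6-joint arm with a two-finger parallel gripper is mounted at the origin on the work surface. World frame = base frame: x ahead of the robot, y to its left, z up, the work surface at z = 0. Lengths are in mm, angles in rad, forces in N, time in s.
With the tool pointing down it reaches from about 350 to 875 mm from the base axis. Payload 4.2 kg.
Tool frame: the origin (TCP) lies on the centre line of the jaws, within the pads' length; the fingertips stand 17 mm ahead of it and the grasp point (between the pads) lies 2 mm behind it (arm.finger_overhang is the distance from the TCP to the fingertips, in mm); z points along the fingers, y is the line along which they close (so a half turn about z gives the same grasp; the last joint's range is limited). The gripper opens to 87 mm and grips with 3 to 60 N. Pads are 19 mm wide; open, the fingers measure 117 mm over their backs; the gripper's body (75 mm by 190 mm) begins 51 mm behind the grasp point.
Start: joints at [-1.053, 0.385, 0.008, 0, -1.194, -0.259], TCP at [159.967, -604.16, 239.55] pointing down, gripper open.
Joint ranges: [-3.14, 3.14], [-1.21, 2.06], [-1.07, 1.41], [-3.16, 2.05], [-2.99, -0.16], [-3.1, 3.1]. Speed limits (rad/s): [2.79, 2.79, 3.14, 3.14, 3.14, 3.14].

### API

Orientations are given as a unit quaternion [w, x, y, z].
In Python, from cell import arm gives the robot as it stands. The module is installed in compiled form; this text tells all that it offers.
- The arm moves only by the shell command python3 -m inch 'ROWS' [FORCE]. ROWS is JSON, a list of rows, each a list of 7 numbers: the shift along the tool's x, y, z in m, then the turn, a rotation vector about the tool's x, y, z in degrees, then the finger opening in m, from 0 to 0.087. A call has 1 to 12 rows; each row shifts and turns the commanded pose from where the row before left it, along the tool's axes as they then stand; what a row does not reach is not made up. A row lasts 1/12 s, in which the tool goes at most 41.7 mm and 7.16 degrees, less where a joint would pass 70% of its speed; a pose out of reach is approached as far as the arm can. A call with a gripper value outside its range is refused whole. The fingers move at their own pace and stop on an object; FORCE is the grip in N (left out, the last holds). Time passes only in rows, so rows that do not move let the fingers close. It gives the time, the measured TCP pose, the force, the opening and the grip force at its end, in the units of the state.
- arm.get_obs(): the state, without advancing time (a new reading comes with each control period).
- arm.read_camera(name): name is "scene" or "top" or "wrist"; returns a dict with "frame" (420x560x3 uint8, blue, green, red), "depth" (420x560 float32, mm along the optical axis (not along the pixel's ray), 0 where there is no reading), "intrinsics" (3x3 intrinsics, pixels), "D" ([k1, k2, p1, p2, k3] as OpenCV has them; the pictures are not rectified), "R" (3x3) and "t" (3): a world point X has camera coordinates R X + t. Camera axes: x right, y down, z forward; pixel columns grow to the right and rows downward; lengths in mm; the calibration is good to about 2 mm. A picture is of the moment at which its call begins.
- arm.close_job(): hands the job in; it is judged then, once.
The state is a dict: "time": time; "joints": joint angles; "qd": joint speeds; "tau": joint torques, N m; "tcp_pos": TCP position; "tcp_rot": TCP orientation; "ft_force": force on the tool from outside, world axes, zero at the start; "ft_torque": the same for the moment, N m; "width": finger opening in mm; "grip_force": force on a finger pad.
Only numpy, scipy, OpenCV 4.12 (cv2) and the standard library are available. Lean on these libraries where they do the work, as an engineer would, in place of code of your own. Each camera call takes 0.05 s, during which the arm holds its last target. There are 200 camera calls.

### The job

Set the working gap of the engraving stand: pump its ratchet lever with full strokes, one notch a stroke, until the work table stands at the notch where the stepped gauge's thin end slides in under the engraver's nose but its thick step will not - one notch too far cannot be taken back, and do not lift the table by hand. With the lever let back up, prove the gap with the gauge: slide it in flat over the blank until its step comes gently up against the nose, then draw it out and lay it flat on the bench, off the stand's board. Leave the other things on the bench where they are.

Things in the scene. Friction and masses are not known exactly. Their poses are not given: they have to be found in the camera images.
- stand: Engraving stand, fixed on a plywood board (x -115 to 115, y -110 to 165 mm, 12 mm thick). Origin on the bench under the pen's axis, z up. Its -x side is the working side: lever there, gauge goes in from there towards +x. A 32 mm column at y = 105 mm, 324 mm high, carries the arm (223 to 267 mm high, within 27 mm of x = 0) that holds the pen.
- engraver: Pale green pen engraver, upright in the arm, fixed. Origin at the centre of its flat steel nose (26 mm dia cylinder, 30 mm tall, looking down), 147.5 mm above the bench; the pen above it is 36 mm dia. Axes as the stand's.
- work_table: Square aluminium work table (120 x 120 x 12 mm, sides along the stand's x and y) on a toothed pillar. Origin at the centre of the top face of the round blank (80 mm dia, 3 mm thick) clamped on it, straight under the nose. Two toe clamps, up to 10 mm above the blank, hold it at y = -56 to -30 and 30 to 56 mm; the way along x is free.
- lift (a joint): Height of the work table above its lowest position, m (0 to 0.0435). The ratchet holds it at notches 6 mm apart: 0.006, 0.012, ... 0.036, 0.042 (within 1 mm). It starts at one of the low ones and can only go up. Gap between blank and nose = 0.0445 - lift.
- lever (a joint): Ratchet lever, rad: 0 at rest (up), 0.41 down at its stop; springs back up by itself. Pressed past about 0.35 it raises the table one notch, never two; at the stop the table is 3 to 4 mm above the notch and sinks on to it as the lever rises. Takes about 4 N at lever_press.
- lever_press (a point): On the centre line of the lever's black round grip (20 mm dia, 95 mm long): press here from above; moves with the lever. The lever turns about an axis along the stand's y at x = -49, z = 48 mm (stand frame); this point is 155 mm from it at y = -75 mm, towards -x, at rest 0.35 rad above the level, at the stop 0.06 rad below.
- gauge: Stepped gauge, one loose piece of bare aluminium, 145 x 24 mm, about 0.15 kg, lying flat on the bench. Origin at the centre of its flat underside (one plane), x towards the thin end: handle 22 mm high from x = -72.5 to 7.5 mm, thick step 12 mm high from 7.5 to 37.5, thin end 5 mm high from 37.5 to 72.5.
- gauge_grip (a point): Where to take the gauge across its 24 mm width: on the handle, x = -40 mm, 12 mm above the underside.
- gauge_step (a point): On the gauge's underside below the step's upright face, where the thin end begins.
- gauge_tip (a point): On the gauge's underside at the very end of the thin end, 35 mm ahead of the step.
- oil_bottle: Bystander: white oil bottle, 54 mm dia, 130 mm high, loose; origin at the centre of its base.
- blank_tray: Bystander: grey open tray with spare blanks, 85 x 70 x 35 mm, loose; origin at the centre of its base.
- pen_stand: Bystander: dark round desk stand (68 mm dia) with a second, dark engraving pen leaning in it, 150 mm high, loose; origin at the centre of its base.
There are look-alikes about, which are no part of the job. There is more than one size of the gauge; the one meant has the size given above.

How it is judged (in metres and radians):
On the way, in this order (a step that is already met when the one before it is completed fails the run):
1. the table stands at the right notch with the lever back up (value of joint lift between 0.0345 and 0.0378 m and value of joint lever below 0.1 rad), for 0.2 s.
2. the gauge's thin end lies under the nose with its step up against it (all of step 1 and horizontal distance between gauge_step and engraver below 0.018 m and horizontal distance between gauge_tip and engraver below 0.03 m and z of gauge_tip in the frame of engraver between -0.0105 and -0.0035 m and angle between gauge's own z axis and vertical below 0.15 rad), for 0.1 s.
At the end, for the whole second after the job is handed in: The table rests at the notch at lift 0.036 (34.5 to 37.8 mm), the lever is up (below 0.1 rad), and the gauge lies still and flat on the bench (underside below 6 mm, tilt below 0.06 rad), over 120 mm from the pen's axis (all of step 1 and height (world z) of gauge below 0.006 m and angle between gauge's own z axis and vertical below 0.06 rad and horizontal distance between gauge and engraver above 0.12 m and linear speed of gauge below 0.02 m/s); the robot touches nothing.
It fails at once if the gauge is forced against the engraver with more than 30 N (contact force between gauge and engraver above 30 N).
It fails at once if the robot pushes on the work table itself with more than 6 N (contact force between any of the fingers, the arm and work_table above 6 N).
It fails at once if another thing on the bench is shifted by more than 30 mm or knocked over (distance of any of oil_bottle, blank_tray, pen_stand from where it was at the start of the episode above 0.03 m or angle between any of oil_bottle, blank_tray, pen_stand's own z axis and vertical above 0.4 rad).
It also fails if it takes over 72 s, if anything falls off the work surface, if the arm or the gripper's body presses on something with over 40 N, if the wrist force passes 120 N, or if a joint passes its speed limit or range.

## Working session

There is one attempt and no reset: what is moved stays moved. The work goes in short steps, Python scripts to look and compute and a shell command to move; the robot and the scene stay as the last step left them, time stands still between calls to the robot, and variables do not carry over. Pictures are saved under pics/ and viewed, at most 10 in all, crops included, and the job is handed in when it is done.

```bash
mkdir -p pics
cat > h.py <<'E'
import numpy as np, cv2, pickle
from cell import arm
def snap(n,f):
    c=arm.read_camera(n); pickle.dump(c,open(f'pics/{f}.pkl','wb')); cv2.imwrite(f'pics/{f}.png',c['frame']); return c
def load(f): return pickle.load(open(f'pics/{f}.pkl','rb'))
def ray(c,u,v):
    p=cv2.undistortPoints(np.array([[[u,v]]],float),c['intrinsics'],c['D'])[0,0]
    return np.array([p[0],p[1],1.])
def px_z(c,u,v,z):
    R=np.array(c['R']);t=np.array(c['t']).ravel();o=-R.T@t;d=R.T@ray(c,u,v)
    return o+d*(z-o[2])/d[2]
def px_d(c,u,v):
    d=np.median(c['depth'][v-1:v+2,u-1:u+2]);R=np.array(c['R']);t=np.array(c['t']).ravel()
    return R.T@(ray(c,u,v)*d-t)
def proj(c,P):
    r,_=cv2.Rodrigues(np.array(c['R']));return cv2.projectPoints(np.array(P,float).reshape(-1,1,3),r,np.array(c['t'],float),c['intrinsics'],c['D'])[0][:,0]
E
python3 - <<'E'
from h import *
for n in('scene','top'):
    c=snap(n,n+'1'); print(n,(-np.array(c['R']).T@np.array(c['t']).ravel()).round())
o=arm.get_obs();print(o['time'],o['tcp_rot'],o['ft_force'])
E
```

```text
scene [1361. -560.  984.]
top [ 369.  -25. 1107.]
0.1 [-1.86155792e-04 -1.28954591e-01  9.91650016e-01  9.61391337e-04] [ 0.22868756  0.78919557 -0.07291245]
```

View pics/top1.png

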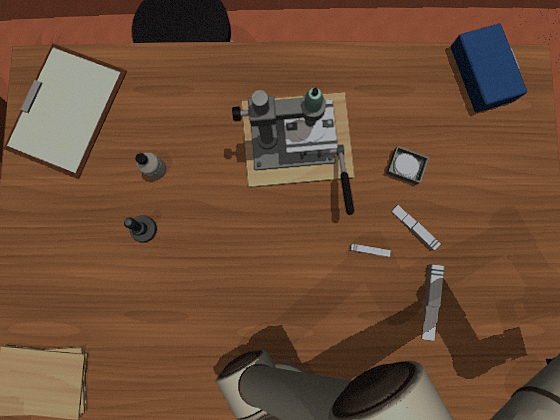

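View pics/scene1.png

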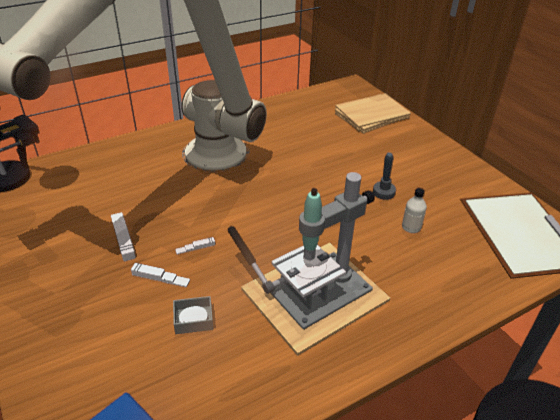

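The top picture shows the stand at about (298,140), with the lever grip at (348,195). There are three gauges, near (416,227), (370,250) and (433,302), the tray at (407,165), the bottle at (150,165) and the pen stand at (140,228). I'll measure from enlarged crops.

Run:
```python
from h import *
c=load('top1')
im=cv2.resize(c['frame'][80:350,225:450],None,fx=3,fy=3,interpolation=cv2.INTER_CUBIC)
a=im[:,:]; 
cv2.imwrite('pics/c1.png',im[:390]);cv2.imwrite('pics/c2.png',im[340:800,300:])
# contour of bright gauges
g=c['frame'].astype(int); m=((g.min(2)>130)).astype('uint8'); m[:190]=0
cs,_=cv2.findContours(m,0,2)
for k in cs:
    if cv2.contourArea(k)<80: continue
    r=cv2.minAreaRect(k); b=cv2.boxPoints(r)
    P=np.array([px_z(c,*p,10)[:2] for p in b]); 
    print(r[0],[round(float(np.linalg.norm(P[i]-P[i-1]))) for i in (1,2)],P.mean(0).round(),P.round().tolist())
# stand board corners
for p in [(345,93),(353,179),(249,186),(245,96)]: print(p,px_z(c,*p,12).round())
```

```text
(401.703125, 417.4979553222656) [134, 82] [ -34. -305.] [[-37.0, -226.0], [36.0, -338.0], [-32.0, -384.0], [-104.0, -272.0]]
(244.73825073242188, 392.4632263183594) [50, 106] [28. 84.] [[64.0, 132.0], [87.0, 87.0], [-7.0, 37.0], [-30.0, 82.0]]
(428.5, 333.0) [33, 30] [ 172. -376.] [[187.0, -360.0], [187.0, -393.0], [157.0, -392.0], [158.0, -359.0]]
(370.40771484375, 249.6896209716797) [16, 99] [ 382. -233.] [[382.0, -182.0], [398.0, -186.0], [381.0, -283.0], [365.0, -280.0]]
(413.3463439941406, 224.04087829589844) [24, 128] [ 447. -344.] [[481.0, -289.0], [499.0, -305.0], [413.0, -400.0], [395.0, -383.0]]
(345, 93) [ 794. -174.   12.]
(353, 179) [ 563. -191.   12.]
(249, 186) [545.  77.  12.]
(245, 96) [786.  90.  12.]
```

View pics/c1.png

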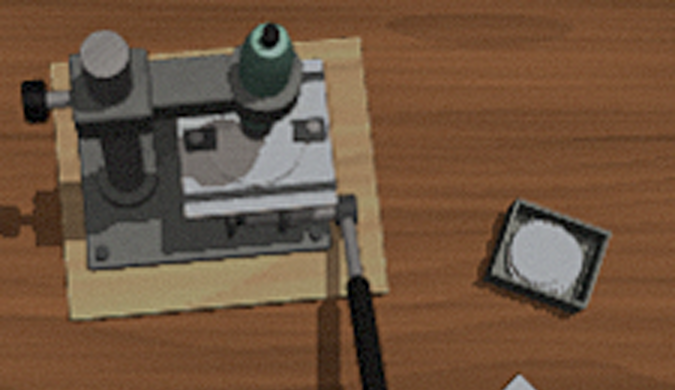

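View pics/c2.png

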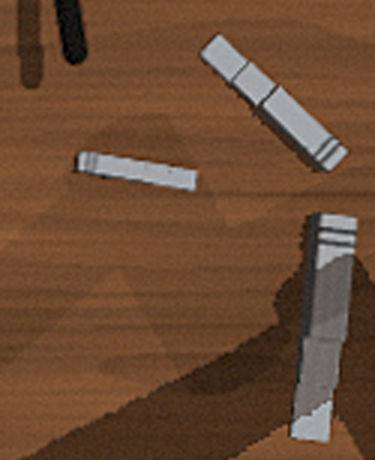

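The crops show the board corners at c1 (360,38), (386,291), (70,319) and (50,64). In c2 the upper gauge runs from its thin end at (210,44) to its handle end at (337,160), and the right one from its handle end at (337,215) to its thin end at (310,439). I'll work out sizes and heights next.

Run:
```python
from h import *
from scipy.spatial.transform import Rotation as Ro
c=load('top1')
f1=lambda u,v:(225+(u+.5)/3-.5,80+(v+.5)/3-.5)
f2=lambda u,v:f1(u+300,v+340)
B=np.array([px_z(c,*f1(*p),12)[:2] for p in[(360,38),(386,291),(70,319),(50,64)]])
S=np.array([(115,-110),(-115,-110),(-115,165),(115,165)],float)
R,t=None,None
A=S-S.mean(0);Bc=B-B.mean(0)
yaw=np.arctan2((A[:,0]*Bc[:,1]-A[:,1]*Bc[:,0]).sum(),(A*Bc).sum())
R=np.array([[np.cos(yaw),-np.sin(yaw)],[np.sin(yaw),np.cos(yaw)]]);t=B.mean(0)-R@S.mean(0)
print('stand',t,np.degrees(yaw),'res',(B-(S@R.T+t)).round(1).tolist())
def T(x,y):return R@[x,y]+t
pl=T(-49-155*np.cos(.35),-75);zl=48+155*np.sin(.35)
print('lever',pl,zl,proj(c,[[*pl,zl]]))
for n,th,hd in(('up',[(219,36),(201,53)],[(347,150),(327,170)]),('right',[(292,438),(329,440)],[(318,214),(356,216)])):
    a=np.mean([px_z(c,*f2(*p),5)[:2] for p in th],0);b=np.mean([px_z(c,*f2(*p),22)[:2] for p in hd],0)
    w=[np.linalg.norm(px_z(c,*f2(*p[0]),z)-px_z(c,*f2(*p[1]),z)) for p,z in((th,5),(hd,22))]
    print(n,'thin',a.round(1),'hand',b.round(1),'L',np.linalg.norm(a-b),'w',w,'ctr',(a+b)/2,'yaw',np.degrees(np.arctan2(*(a-b)[::-1])))
    for s in np.linspace(.05,.95,13):
        P=b+(a-b)*s; q=proj(c,[[*P,10]])[0]; print(round(px_d(c,*q.round().astype(int))[2],1),end=' ')
    print()
# lever depth check, table/blank top
for p in[(348,200),(345,185)]:print('grip',px_d(c,*p).round(1))
for u,v in[(225,165),(290,175),(305,150)]:
    q=[int(round(x)) for x in f1(u,v)];print('table',px_d(c,*q).round(1))
```

```text
stand [672.94647286 -73.81421565] 4.933542710703124 res [[-1.3, 0.2], [1.4, 1.5], [1.0, -1.0], [-1.1, -0.7]]
lever [ 485.5146973  -165.27222675] 101.14916015559496 [[348.30951981 204.93923749]]
up thin [ 489.1 -298.5] hand [ 389.3 -399.5] L 141.98584183646335 w [np.float64(21.70420853038314), np.float64(24.288765829795345)] ctr [ 439.17825853 -348.99602855] yaw 45.36944545249083
20.9 21.2 21.7 20.7 20.4 21.7 20.7 11.3 12.0 12.4 6.5 3.6 4.3 
right thin [ 155.8 -376.1] hand [ 343.3 -398. ] L 188.77541772885027 w [np.float64(31.438566755447752), np.float64(32.26888293226632)] ctr [ 249.53186785 -387.05021995] yaw 173.32520160439213
28.8 28.5 28.1 29.0 27.5 26.3 27.6 15.6 15.6 14.0 7.5 6.8 7.3 
grip [ 496.3 -163.7  108.3]
grip [ 534.5 -159.4   92. ]
table [648.9 -51.8 120.3]
table [ 642.1 -101.2  118.5]
table [ 662.  -113.3  116.8]
```

The upper gauge (142 x 24 measured, 22/12/5 mm high) is the right one, at about (439,-349) with yaw 45.4°. The lever matches its projection. Next I'll move above the lever with the fingers closed.

```bash
python3 -m inch '[[-0.0264,0.0214,0,0,0,0,0],[-0.0264,0.0214,0,0,0,0,0],[-0.0264,0.0214,0,0,0,0,0],[-0.0264,0.0214,0,0,0,0,0],[-0.0264,0.0214,0,0,0,0,0],[-0.0264,0.0214,0,0,0,0,0],[-0.0264,0.0214,0,0,0,0,0],[-0.0264,0.0214,0,0,0,0,0],[-0.0264,0.0214,0,0,0,0,0],[-0.0264,0.0214,0,0,0,0,0],[-0.0264,0.0214,0,0,0,0,0],[-0.0264,0.0214,0,0,0,0,0]]'
cat >> h.py <<'E'
from scipy.spatial.transform import Rotation as Ro
def go(x,y,z):
    o=arm.get_obs();q=np.array(o['tcp_rot']);r=Ro.from_quat(q[[1,2,3,0]])
    print('t',o['time'],'pos',np.round(o['tcp_pos'],1),'F',np.round(o['ft_force'],1),'tool shift mm',(r.inv().apply(np.array([x,y,z])-o['tcp_pos'])).round(1),'yaw of tool y',np.degrees(np.arctan2(*r.as_matrix()[:2,1][::-1])).round(2))
E
python3 -c "
from h import *
go(480,-165.7,167)"
```

```text
time: 1.1
tcp_pos: [400.9, -273.2, 239.3]
tcp_rot: [-0.0, -0.129, 0.992, 0.0]
ft_force: [0.1, -0.4, -0.3]
width: 15.2
grip_force: 0.0
t 1.1 pos [ 400.9 -273.2  239.3] F [ 0.1 -0.4 -0.3] tool shift mm [-104.    83.6   72.4] yaw of tool y 104.83
```

```bash
python3 -m inch '[[-0.025,0.020,0.018,0,0,0,0],[-0.025,0.020,0.018,0,0,0,0],[-0.025,0.020,0.018,0,0,0,0],[-0.025,0.020,0.018,0,0,0,0],[0,0,0,0,0,0,0],[0,0,0,0,0,0,0]]'
python3 -c "
from h import *
go(480,-165.7,167)
c=snap('wrist','w1')
c=snap('top','top2'); a=load('top1')
R=None
for c in(a,c):
  # blank region visible right half and front
  th=np.radians(4.93);R=np.array([[np.cos(th),-np.sin(th)],[np.sin(th),np.cos(th)]]);t=np.array([672.9,-73.8])
  z=[]
  for x in range(-35,-8,3):
    for y in range(-20,21,4):
      q=proj(c,[[*(R@[x,y]+t),118]])[0].round().astype(int);z.append(px_d(c,*q)[2])
  print(np.percentile(z,[10,50,90]).round(1))
"
```

```text
time: 1.6
tcp_pos: [476.6, -170.6, 166.1]
tcp_rot: [-0.002, -0.13, 0.991, 0.0]
ft_force: [0.3, -0.7, 0.9]
width: 0.4
grip_force: 0.0
t 1.6 pos [ 476.6 -170.6  166.1] F [ 0.3 -0.7  0.9] tool shift mm [-4.6  3.9 -0.9] yaw of tool y 104.99
[119.1 119.8 120.7]
[118.8 120.  120.7]
```

View pics/w1.png

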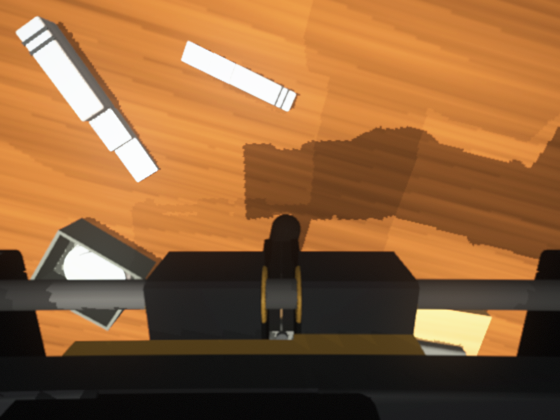

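The wrist picture shows the grip (285,230) right under the closed fingers. The blank stands at z ≈ 120, so lift ≈ 17–18 mm, most likely the third notch, which leaves 3 strokes. First stroke now.

```bash
python3 -m inch '[[-0.0046,0.0039,0.018,0,0,0,0],[0,0,0.018,0,0,0,0],[0,0,0.010,0,0,0,0],[0,0,0.010,0,0,0,0],[0,0,0.010,0,0,0,0],[0,0,0.010,0,0,0,0],[0,0,0.010,0,0,0,0],[0,0,0.008,0,0,0,0],[0,0,0.003,0,0,0,0],[0,0,0,0,0,0,0]]'
cat >> h.py <<'E'
def blank(c):
  th=np.radians(4.93);R=np.array([[np.cos(th),-np.sin(th)],[np.sin(th),np.cos(th)]]);t=np.array([672.9,-73.8])
  z=[px_d(c,*proj(c,[[*(R@[x,y]+t),121]])[0].round().astype(int))[2] for x in range(-35,-8,3) for y in range(-20,21,4)]
  print('blank z',np.percentile(z,[10,50,90]).round(1))
E
python3 -c "
from h import *
go(480,-165.7,68);blank(snap('top','top3'))"
```

```text
time: 2.53
tcp_pos: [479.8, -167.2, 69.7]
tcp_rot: [-0.001, -0.129, 0.992, 0.0]
ft_force: [-2.7, -2.1, 3.7]
width: 0.3
grip_force: 2.0
t 2.5333 pos [ 479.8 -167.2   69.7] F [-2.7 -2.1  3.7] tool shift mm [-0.6  1.4  1.7] yaw of tool y 104.82
blank z [127.7 128.8 129.9]
```

```bash
python3 -m inch '[[0,0,0.002,0,0,0,0],[0,0,0,0,0,0,0]]'; python3 -m inch '[[0,0,-0.010,0,0,0,0],[0,0,-0.013,0,0,0,0],[0,0,-0.013,0,0,0,0],[0,0,-0.014,0,0,0,0],[0,0,-0.014,0,0,0,0],[0,0,-0.014,0,0,0,0],[0,0,0,0,0,0,0],[0,0,0,0,0,0,0]]'
python3 -c "
from h import *
go(480,-165.7,68);c=snap('top','top4');blank(c)"
```

```text
time: 2.75
tcp_pos: [480.3, -167.0, 68.6]
tcp_rot: [0.0, -0.129, 0.992, -0.0]
ft_force: [-2.4, -2.9, 3.9]
width: 0.2
grip_force: 2.1
time: 3.42
tcp_pos: [481.2, -166.5, 147.6]
tcp_rot: [0.002, -0.129, 0.992, -0.0]
ft_force: [-0.1, -0.3, -0.4]
width: 0.3
grip_force: 0.0
t 3.4167 pos [ 481.2 -166.5  147.6] F [-0.1 -0.3 -0.4] tool shift mm [ 1.3  1.1 79.6] yaw of tool y 104.84
blank z [125.4 126.4 127.2]
```

One notch gained (blank at 126.4). Second stroke.

```bash
python3 -m inch '[[0,0,0.018,0,0,0,0],[0,0,0.010,0,0,0,0],[0,0,0.010,0,0,0,0],[0,0,0.010,0,0,0,0],[0,0,0.010,0,0,0,0],[0,0,0.010,0,0,0,0],[0,0,0.008,0,0,0,0],[0,0,0.004,0,0,0,0],[0,0,0,0,0,0,0],[0,0,0,0,0,0,0]]'
python3 -c "
from h import *
blank(snap('top','top5'))"
python3 -m inch '[[0,0,-0.010,0,0,0,0],[0,0,-0.013,0,0,0,0],[0,0,-0.013,0,0,0,0],[0,0,-0.014,0,0,0,0],[0,0,-0.014,0,0,0,0],[0,0,-0.016,0,0,0,0],[0,0,0,0,0,0,0],[0,0,0,0,0,0,0]]'
python3 -c "
from h import *
go(480,-165.7,68);c=snap('top','top6');blank(c)"
```

```text
time: 4.3
tcp_pos: [479.1, -167.0, 66.2]
tcp_rot: [-0.001, -0.129, 0.992, 0.0]
ft_force: [-4.1, 0.6, 6.9]
width: 0.0
grip_force: 2.9
blank z [133.7 135.5 136.5]
time: 5.02
tcp_pos: [481.5, -166.8, 147.5]
tcp_rot: [0.002, -0.129, 0.992, -0.0]
ft_force: [0.2, 0.4, 0.2]
width: 0.3
grip_force: 0.0
t 5.0167 pos [ 481.5 -166.8  147.5] F [0.2 0.4 0.2] tool shift mm [ 1.5  1.5 79.5] yaw of tool y 104.83
blank z [129.8 132.4 133.4]
```

Lift ≈ 30 mm now (heights read about 0.6 mm low throughout). Third stroke.

```bash
python3 -m inch '[[0,0,0.018,0,0,0,0],[0,0,0.010,0,0,0,0],[0,0,0.010,0,0,0,0],[0,0,0.010,0,0,0,0],[0,0,0.010,0,0,0,0],[0,0,0.010,0,0,0,0],[0,0,0.008,0,0,0,0],[0,0,0.003,0,0,0,0],[0,0,0,0,0,0,0],[0,0,0,0,0,0,0]]'
python3 -m inch '[[0,0,-0.010,0,0,0,0],[0,0,-0.013,0,0,0,0],[0,0,-0.013,0,0,0,0],[0,0,-0.014,0,0,0,0],[0,0,-0.014,0,0,0,0],[0,0,-0.016,0,0,0,0],[0,0,-0.03,0,0,0,0],[0,0,-0.03,0,0,0,0],[0,0,-0.02,0,0,0,0.05],[0,0,0,0,0,0,0.05]]'
python3 -c "
from h import *
c=snap('top','top7');blank(c)
th=np.radians(45.4);g=np.array([439.2,-349]);p=g-40*np.array([np.cos(th),np.sin(th)]);print(p)
go(p[0],p[1],227)"
```

```text
time: 5.9
tcp_pos: [479.5, -167.0, 67.0]
tcp_rot: [-0.001, -0.129, 0.992, 0.0]
ft_force: [-3.6, -0.9, 3.4]
width: 0.4
grip_force: 2.0
time: 6.73
tcp_pos: [484.0, -167.3, 233.7]
tcp_rot: [0.007, -0.13, 0.992, -0.002]
ft_force: [-0.2, -0.5, 0.2]
width: 7.2
grip_force: 0.0
blank z [135.7 138.2 139.2]
[ 411.11387788 -377.48104184]
t 6.7833 pos [ 482.6 -166.9  231.1] F [-0.4 -0.3  0.2] tool shift mm [ 123.1 -185.2    3.4] yaw of tool y 104.85
```

Lift ≈ 36 mm with the lever free. Next I'll move above the gauge grip and turn the tool to its yaw.

```bash
python3 -m inch '[[0.0205,-0.0309,0,0,0,0,0.05],[0.0205,-0.0309,0,0,0,0,0.05],[0.0205,-0.0309,0,0,0,0,0.05],[0.0205,-0.0309,0,0,0,0,0.05],[0.0205,-0.0309,0,0,0,0,0.05],[0.0205,-0.0309,0,0,0,0,0.05],[0,0,0.02,0,0,-6.1,0.05],[0,0,0.02,0,0,-6.1,0.05],[0,0,0.02,0,0,-6.1,0.05],[0,0,0.02,0,0,-6.1,0.05],[0,0,0,0,0,-6.1,0.05],[0,0,0,0,0,0,0.05]]'
python3 -c "
from h import *
go(411.1,-377.5,60)
c=snap('wrist','w2')
c['frame']
for x in(-72.5,7.5,37.5,72.5):
  for y in(-12,12):
    a=np.radians(45.4);q=proj(c,[[439.2+x*np.cos(a)-y*np.sin(a),-349+x*np.sin(a)+y*np.cos(a),22 if x<0 else 5]])[0];print(x,y,q.round());cv2.circle(c['frame'],tuple(int(v) for v in q),3,(0,0,255),1)
cv2.imwrite('pics/w2.png',c['frame'])"
```

```text
time: 7.78
tcp_pos: [408.1, -377.2, 145.4]
tcp_rot: [-0.001, -0.386, 0.923, 0.001]
ft_force: [0.1, 0.5, 0.2]
width: 49.8
grip_force: 0.0
t 7.7833 pos [ 408.1 -377.2  145.4] F [0.1 0.5 0.2] tool shift mm [-2.  -2.7 85.4] yaw of tool y 135.41
-72.5 -12 [262. 170.]
-72.5 12 [291. 170.]
7.5 -12 [264. 249.]
7.5 12 [289. 249.]
37.5 -12 [265. 277.]
37.5 12 [289. 277.]
72.5 -12 [265. 309.]
72.5 12 [289. 309.]
```

View pics/w2.png

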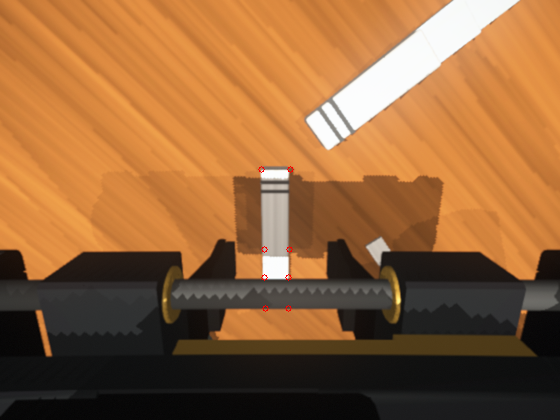

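The projected outline sits right on the gauge (end corners at (262,170) and (291,170)), and the fingers straddle it. Next I'll descend and grip.

```bash
python3 -m inch '[[-0.002,-0.0027,0.025,0,0,0,0.05],[0,0,0.025,0,0,0,0.05],[0,0,0.025,0,0,0,0.05],[0,0,0.025,0,0,0,0.05],[0,0,0.015,0,0,0,0.05],[0,0,0.007,0,0,0,0.05],[0,0,0,0,0,0,0.05],[0,0,0,0,0,0,0.05]]'; python3 -c "
from h import *
go(411.1,-377.5,20)"
```

```text
time: 8.5
tcp_pos: [412.8, -378.6, 26.3]
tcp_rot: [0.0, -0.385, 0.923, -0.001]
ft_force: [-0.2, -0.2, 0.8]
width: 50.0
grip_force: 0.0
t 8.5 pos [ 412.8 -378.6   26.3] F [-0.2 -0.2  0.8] tool shift mm [0.5 2.  6.3] yaw of tool y 135.29
```

```bash
python3 -m inch '[[0.0005,0.002,0.006,0,0,0,0.05],[0,0,0,0,0,0,0.05],[0,0,0,0,0,0,0.02],[0,0,0,0,0,0,0.015],[0,0,0,0,0,0,0.01],[0,0,0,0,0,0,0.01],[0,0,0,0,0,0,0.01],[0,0,0,0,0,0,0.01]]' 40; python3 -c "
from h import *
go(411.1,-377.5,20)"
```

```text
time: 9.17
tcp_pos: [410.7, -377.4, 19.9]
tcp_rot: [0.0, -0.385, 0.923, -0.001]
ft_force: [0.1, 0.0, 0.9]
width: 23.7
grip_force: 39.8
t 9.1667 pos [ 410.7 -377.4   19.9] F [0.1 0.  0.9] tool shift mm [-0.2 -0.4 -0.1] yaw of tool y 135.34
```

```bash
python3 -m inch '[[0,0,-0.015,0,0,0,0.01],[0,0,-0.03,0,0,0,0.01],[0,0,-0.03,0,0,0,0.01],[0,0,-0.03,0,0,0,0.01],[0,0,-0.03,0,0,0,0.01],[0,0,-0.03,0,0,6.7,0.01],[0,0,-0.005,0,0,6.7,0.01],[0,0,0,0,0,6.7,0.01],[0,0,0,0,0,6.7,0.01],[0,0,0,0,0,6.7,0.01],[0,0,0,0,0,6.9,0.01],[0,0,0,0,0,0,0.01]]'; python3 -c "
from h import *
go(473.7,-91,190)"
```

```text
time: 10.17
tcp_pos: [409.6, -376.6, 188.9]
tcp_rot: [-0.001, -0.042, 0.999, 0.001]
ft_force: [-0.1, -0.0, -1.5]
width: 23.4
grip_force: 39.8
t 10.1667 pos [ 409.6 -376.6  188.9] F [-0.1 -0.  -1.5] tool shift mm [-87.7 279.3  -0.8] yaw of tool y 94.79
```

```bash
python3 -m inch '[[-0.0088,0.0279,0,0,0,0,0.01],[-0.0088,0.0279,0,0,0,0,0.01],[-0.0088,0.0279,0,0,0,0,0.01],[-0.0088,0.0279,0,0,0,0,0.01],[-0.0088,0.0279,0,0,0,0,0.01],[-0.0088,0.0279,0,0,0,0,0.01],[-0.0088,0.0279,0,0,0,0,0.01],[-0.0088,0.0279,0,0,0,0,0.01],[-0.0088,0.0279,0,0,0,0,0.01],[-0.0088,0.0279,0,0,0,0,0.01],[0,0,0,0,0,0,0.01],[0,0,0,0,0,0,0.01]]'
python3 - <<'E'
from h import *
go(473.7,-91,160.7)
c=snap('top','top8');s=snap('scene','s2');blank(c)
f=s['frame'][160:330,200:400];cv2.imwrite('pics/s2.png',cv2.resize(f,None,fx=4,fy=3.5,interpolation=cv2.INTER_CUBIC)[:600])
# nose centre check by projecting into scene
print(proj(s,[[672.9,-73.8,147.5],[672.9,-73.8,139]]).round(1))
E
```

```text
time: 11.17
tcp_pos: [473.8, -90.3, 189.3]
tcp_rot: [-0.0, -0.046, 0.999, 0.0]
ft_force: [1.0, -1.3, -1.8]
width: 23.4
grip_force: 39.8
t 11.1667 pos [473.8 -90.3 189.3] F [ 1.  -1.3 -1.8] tool shift mm [ 0.2 -0.7 28.6] yaw of tool y 95.24
blank z [136.2 137.7 138.8]
[[308.5 254.4]
 [308.3 257.1]]
```

View pics/s2.png

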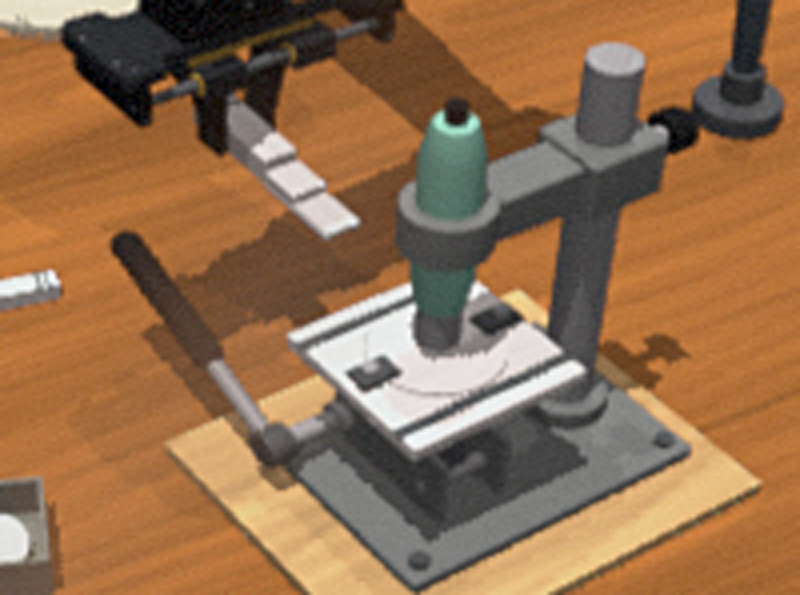

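The picture shows the lever up, a small gap under the nose (437,345), and the gauge level with its thin end pointing at the stand. Next I'll lower to insertion height and check gauge height by depth.

```bash
python3 -m inch '[[0,-0.0007,0.01,0,0,0.3,0.01],[0,0,0.01,0,0,0,0.01],[0,0,0.0086,0,0,0,0.01],[0,0,0,0,0,0,0.01],[0,0,0,0,0,0,0.01]]'
python3 - <<'E'
from h import *
go(473.7,-91,160.7)
c=snap('top','top9');p=np.array(arm.get_obs()['tcp_pos']);th=np.radians(4.93);d=np.array([np.cos(th),np.sin(th)])
for k in(57,65,73,83,90,98,106):
    z=np.median([px_d(c,*proj(c,[[*(p[:2]+d*k+np.array([-d[1],d[0]])*w),145]])[0].round().astype(int)) [2] for w in(-6,-3,0,3,6)]);print(k,z.round(1))
cv2.imwrite('pics/t9.png',cv2.resize(c['frame'][80:220,260:400],None,fx=4,fy=4,interpolation=cv2.INTER_CUBIC))
E
```

```text
time: 11.68
tcp_pos: [473.5, -93.0, 160.5]
tcp_rot: [-0.001, -0.04, 0.999, -0.0]
ft_force: [-0.0, -0.6, -1.6]
width: 23.6
grip_force: 39.8
t 11.6833 pos [473.5 -93.  160.5] F [-0.  -0.6 -1.6] tool shift mm [-0.3  2.  -0.2] yaw of tool y 94.59
57 506.5
65 507.6
73 506.7
83 505.1
90 502.8
98 501.4
106 146.3
```

View pics/t9.png

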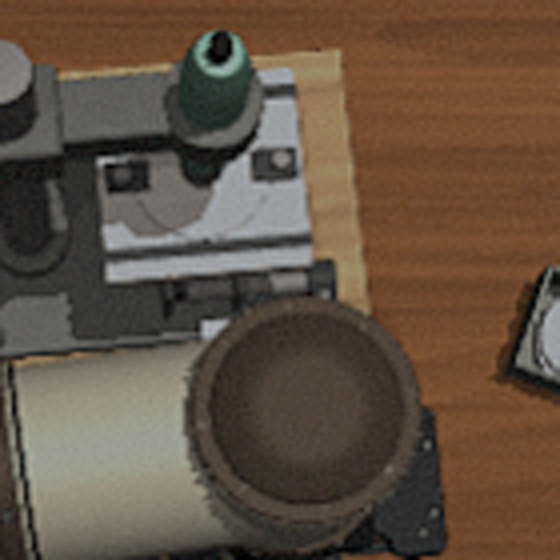

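```bash
python3 -m inch '[[-0.01,0.002,0,0,0,-0.3,0.01],[-0.01,0,0,0,0,0,0.01],[-0.01,0,0,0,0,0,0.01],[-0.01,0,0,0,0,0,0.01],[0,0,0,0,0,0,0.01]]'
python3 - <<'E'
from h import *
p=np.array([672.9,-73.8]);th=np.radians(4.93);d=np.array([np.cos(th),np.sin(th)])
go(*(p-90.5*d),160.7)
c=snap('scene','s3')
E
```

```text
time: 12.15
tcp_pos: [516.6, -86.5, 161.1]
tcp_rot: [0.001, -0.043, 0.999, -0.0]
ft_force: [0.6, -0.2, -2.4]
width: 23.8
grip_force: 39.8
t 12.15 pos [516.6 -86.5 161.1] F [ 0.6 -0.2 -2.4] tool shift mm [-66.3  -0.8   0.5] yaw of tool y 94.97
```

```bash
python3 -m inch '[[-0.01,0,0,0,0,0,0.01],[-0.01,0,0,0,0,0,0.01],[-0.01,0,0,0,0,0,0.01],[-0.01,-0.001,0,0,0,0,0.01],[-0.005,0,0,0,0,0,0.01],[-0.005,0,0,0,0,0,0.01],[0,0,0,0,0,0,0.01]]'
python3 - <<'E'
from h import *
p=np.array([672.9,-73.8]);th=np.radians(4.93);d=np.array([np.cos(th),np.sin(th)])
go(*(p-90.5*d),160.7)
c=snap('scene','s4');cv2.imwrite('pics/s4.png',cv2.resize(c['frame'][190:310,250:380],None,fx=5,fy=5,interpolation=cv2.INTER_CUBIC))
E
```

```text
time: 12.78
tcp_pos: [564.6, -83.5, 160.7]
tcp_rot: [0.0, -0.043, 0.999, -0.0]
ft_force: [-0.5, 0.1, -1.5]
width: 23.6
grip_force: 39.8
t 12.7833 pos [564.6 -83.5 160.7] F [-0.5  0.1 -1.5] tool shift mm [-18.3   0.4  -0. ] yaw of tool y 94.93
```

View pics/s4.png

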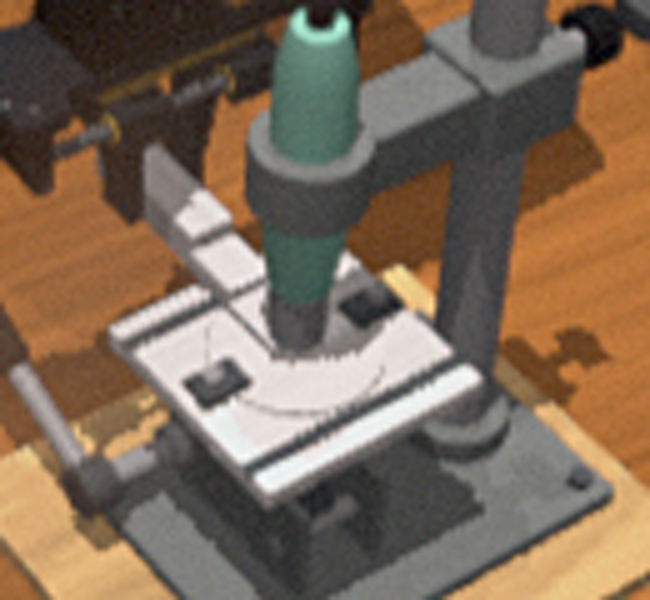

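The thin end has gone under the nose (280,350) with no force. Next I'll close the last 18 mm gently.

```bash
python3 -m inch '[[-0.005,0,0,0,0,0,0.01],[-0.005,0,0,0,0,0,0.01],[-0.003,0,0,0,0,0,0.01],[-0.0015,0,0,0,0,0,0.01],[-0.001,0,0,0,0,0,0.01],[0,0,0,0,0,0,0.01],[0,0,0,0,0,0,0.01]]'; python3 -m inch '[[-0.001,0,0,0,0,0,0.01],[0,0,0,0,0,0,0.01]]';python3 -m inch '[[-0.001,0,0,0,0,0,0.01],[0,0,0,0,0,0,0.01]]'
```

```text
time: 13.42
tcp_pos: [578.9, -82.3, 160.9]
tcp_rot: [-0.0, -0.043, 0.999, 0.0]
ft_force: [-0.4, -0.5, -1.6]
width: 24.1
grip_force: 39.8
time: 13.58
tcp_pos: [580.1, -82.2, 161.0]
tcp_rot: [0.0, -0.043, 0.999, -0.0]
ft_force: [-0.4, 0.1, -1.5]
width: 23.8
grip_force: 39.8
time: 13.75
tcp_pos: [581.2, -82.1, 161.0]
tcp_rot: [0.0, -0.043, 0.999, -0.0]
ft_force: [0.0, -0.4, -1.0]
width: 24.0
grip_force: 39.8
```

```bash
for i in 1; do python3 -m inch '[[-0.001,0,0,0,0,0,0.01],[0,0,0,0,0,0,0.01]]'|sed -n '2p;4p'; python3 -m inch '[[-0.001,0,0,0,0,0,0.01],[0,0,0,0,0,0,0.01]]'|sed -n '2p;4p'; done
```

```text
tcp_pos: [582.2, -82.0, 161.0]
ft_force: [0.2, 0.6, -1.8]
tcp_pos: [583.2, -81.9, 160.9]
ft_force: [0.7, 1.0, -1.2]
```

```bash
python3 -m inch '[[-0.0007,0,0,0,0,0,0.01],[0,0,0,0,0,0,0.01]]'|sed -n '2p;4p'; python3 -m inch '[[-0.0007,0,0,0,0,0,0.01],[0,0,0,0,0,0,0.01]]'|sed -n '2p;4p'
```

```text
tcp_pos: [583.9, -81.9, 161.0]
ft_force: [-0.7, -0.9, -1.2]
tcp_pos: [584.5, -81.8, 160.9]
ft_force: [-0.1, 1.0, -2.0]
```

```bash
python3 -m inch '[[-0.0007,0,0,0,0,0,0.01],[0,0,0,0,0,0,0.01]]'|sed -n '2p;4p'
```

```text
tcp_pos: [584.8, -81.8, 160.8]
ft_force: [-0.9, -0.2, -1.2]
```

```bash
python3 -m inch '[[-0.0007,0,0,0,0,0,0.01],[0,0,0,0,0,0,0.01]]'|sed -n '2p;4p'; python3 -m inch '[[0,0,0,0,0,0,0.01]]'|sed -n '2p;4p'
```

```text
tcp_pos: [584.9, -81.8, 160.7]
ft_force: [-3.1, 0.4, 0.0]
tcp_pos: [584.9, -81.8, 160.7]
ft_force: [-4.4, -0.1, -0.7]
```

The step is against the nose at about 4 N, close to the predicted position. Next I'll hold briefly, then draw it out.

```bash
python3 -m inch '[[0,0,0,0,0,0,0.01],[0.002,0,0,0,0,0,0.01],[0.008,0,0,0,0,0,0.01],[0.015,0,0,0,0,0,0.01],[0.015,0,0,0,0,0,0.01],[0.015,0,0,0,0,0,0.01],[0.015,0,0,0,0,0,0.01],[0.015,0,0,0,0,0,0.01],[0.015,0,0,0,0,0,0.01],[0.015,0,0,0,0,0,0.01],[0,0,-0.03,0,0,0,0.01],[0,0,0,0,0,0,0.01]]'; python3 -c "
from h import *
blank(snap('top','top10'))
go(410.7,-377.4,190)"
```

```text
time: 15.83
tcp_pos: [473.5, -91.8, 195.5]
tcp_rot: [0.005, -0.044, 0.999, -0.001]
ft_force: [1.7, -0.1, -0.4]
width: 23.7
grip_force: 39.8
blank z [136.2 137.7 139.1]
t 15.8833 pos [473.4 -91.5 194. ] F [-0.7  0.4 -1.9] tool shift mm [  87.3 -279.4    3.4] yaw of tool y 94.98
```

```bash
python3 -m inch '[[0.0088,-0.0279,0,0,0,0,0.01],[0.0088,-0.0279,0,0,0,0,0.01],[0.0088,-0.0279,0,0,0,0,0.01],[0.0088,-0.0279,0,0,0,0,0.01],[0.0088,-0.0279,0,0,0,0,0.01],[0.0088,-0.0279,0,0,0,0,0.01],[0.0088,-0.0279,0,0,0,0,0.01],[0.0088,-0.0279,0,0,0,0,0.01],[0.0088,-0.0279,0,0,0,0,0.01],[0.0088,-0.0279,0,0,0,0,0.01],[0,0,0,0,0,-6.7,0.01],[0,0,0,0,0,-6.7,0.01]]'
python3 -m inch '[[0,0,0,0,0,-6.7,0.01],[0,0,0,0,0,-6.7,0.01],[0,0,0,0,0,-6.7,0.01],[0,0,0,0,0,-6.9,0.01],[0,0,0.03,0,0,0,0.01],[0,0,0.03,0,0,0,0.01],[0,0,0.03,0,0,0,0.01],[0,0,0.03,0,0,0,0.01],[0,0,0,0,0,0,0.01],[0,0,0,0,0,0,0.01]]'; python3 -c "
from h import *
go(410.7,-377.4,20.5)"
```

```text
time: 16.88
tcp_pos: [407.1, -378.7, 189.9]
tcp_rot: [0.0, -0.16, 0.987, -0.0]
ft_force: [0.0, 0.4, -1.6]
width: 23.5
grip_force: 39.8
time: 17.72
tcp_pos: [406.9, -376.8, 69.6]
tcp_rot: [-0.001, -0.385, 0.923, 0.001]
ft_force: [0.4, -0.7, -0.7]
width: 23.7
grip_force: 39.8
t 17.7167 pos [ 406.9 -376.8   69.6] F [ 0.4 -0.7 -0.7] tool shift mm [-2.3 -3.3 49.1] yaw of tool y 135.35
```

```bash
python3 -m inch '[[0,0,0.02,0,0,0,0.01],[0,0,0.015,0,0,0,0.01],[0,0,0.008,0,0,0,0.01],[0,0,0.003,0,0,0,0.01],[0,0,0.001,0,0,0,0.01],[0,0,0,0,0,0,0.01],[0,0,0,0,0,0,0.01]]'; python3 -m inch '[[0,0,0.001,0,0,0,0.01],[0,0,0,0,0,0,0.01]]'
```

```text
time: 18.3
tcp_pos: [408.4, -377.6, 25.2]
tcp_rot: [0.001, -0.385, 0.923, -0.001]
ft_force: [-0.2, 0.2, -1.5]
width: 23.8
grip_force: 39.8
time: 18.47
tcp_pos: [407.8, -377.2, 23.5]
tcp_rot: [0.0, -0.385, 0.923, -0.0]
ft_force: [-0.3, -0.3, -1.6]
width: 23.4
grip_force: 39.8
```

```bash
python3 -m inch '[[0,0,0.0015,0,0,0,0.01],[0,0,0.001,0,0,0,0.01],[0,0,0,0,0,0,0.01]]'; python3 -m inch '[[0,0,0.001,0,0,0,0.01],[0,0,0,0,0,0,0.01]]'
```

```text
time: 18.72
tcp_pos: [407.4, -377.0, 20.2]
tcp_rot: [-0.0, -0.385, 0.923, 0.0]
ft_force: [-0.7, 0.3, -2.0]
width: 23.7
grip_force: 39.8
time: 18.88
tcp_pos: [407.5, -377.1, 19.9]
tcp_rot: [-0.0, -0.385, 0.923, 0.0]
ft_force: [-0.5, 0.9, 4.6]
width: 23.8
grip_force: 39.8
```

On the bench; release and rise.

```bash
python3 -m inch '[[0,0,0,0,0,0,0.04],[0,0,0,0,0,0,0.05],[0,0,0,0,0,0,0.05],[0,0,-0.02,0,0,0,0.05],[0,0,-0.03,0,0,0,0.05],[0,0,-0.03,0,0,0,0.05],[0,0,-0.03,0,0,0,0.05],[0,0,-0.03,0,0,0,0.05],[0,0,0,0,0,0,0.05],[0,0,0,0,0,0,0.05]]'
python3 - <<'E'
from h import *
s=snap('scene','s5');cv2.imwrite('pics/s5.png',s['frame'])
E
```

```text
time: 19.72
tcp_pos: [408.6, -377.6, 161.5]
tcp_rot: [0.002, -0.385, 0.923, -0.002]
ft_force: [0.4, -0.2, -1.0]
width: 50.0
grip_force: 0.0
```

View pics/s5.png

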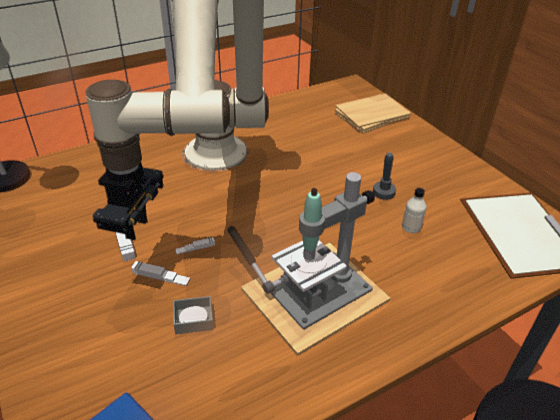

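The gauge lies flat at (160,273), the lever is up, and nothing else has moved. Handing in.

```bash
python3 -c "
from cell import arm
print(arm.close_job())"
```

```text
the job is handed in; nothing more can be done
None
```

The job is handed in, but no verdict came back: three lever strokes raised the table to about 36 mm lift, the gauge's step met the nose at about 4 N, and the gauge is back flat on the bench with nothing else visibly moved.

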